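Refill the pod carousel from the bail pail

TASK

Refill the empty compartment of the coffee-pod carousel from the steel pail. First turn its lid until the opening lies squarely over the empty compartment, and leave it so; then lift the pail by the wooden grip of its bail, stand it upright close against the carousel at the opening, let go, and tip it up by the wooden handle at its bottom rim until all five pods have dropped into that compartment. Finally stand the empty pail upright on the worktop again, clear of the carousel, and leave the other things where they are.

Things in the scene. Friction and masses are not known exactly. Their poses are not given: they have to be found in the camera images.
- carousel: Round white plastic pod bin, fixed to the worktop: 230 mm outside diameter, wall 4 mm thick and 90 mm high, floor 5 mm thick. Origin: centre of its underside, on its axis. Three upright partitions from the axis to the wall divide it into three equal 120 degree compartments. The compartment centred on its own -x direction is the empty one; the other two are full of pods.
- partition_a: Upright partition (3 mm thick) on one side of the empty compartment. Origin on the carousel's axis at the worktop; the partition runs along its own +x, and its +y points into the empty compartment.
- partition_b: Upright partition (3 mm thick) on the other side of the empty compartment. Origin on the carousel's axis at the worktop; the partition runs along its own +x, and its -y points into the empty compartment.
- dial_lid (a joint): Turn of the lid about the carousel's upright axis, rad, counter-clockwise from above positive, range -2.2 to 2.2. 0: the opening is exactly centred over the empty compartment. The lid starts 0.8 to 1.4 rad to the positive side, turns stiffly (0.1 N m) and stays where it is left.
- lid_knob (a point): Centre of the lid's bar knob, on the carousel's axis, 110 mm above the worktop. The bar is 14 mm thick along this point's own x, 50 mm long along its y and 24 mm high; its top is at 121 mm. The lid is a clear disc 222 mm across and 4 mm thick, its top 94 mm above the worktop, with grey edges; it lacks one 104 degree sector, centred on this point's own -x: that is the opening, from the 42 mm wide hub to the outer edge.
- pail: Loose steel pail, 118 mm high, 92 mm wide at the bottom, 114 mm at 112 mm height and 120 mm over its flared rim, wall 3 mm, smooth (the pods slide in it with a friction of about 0.35), about 0.5 kg without the pods. Origin: centre of its underside; z along its axis to the mouth; its own +x is the side it pours from, its -x the side of the tipping handle. The ears of the bail stand at y = +-66 mm, 100 mm up. Outer radius at height h (mm, up to 112): 46 + 0.098 h.
- pail_bail (a joint): Angle of the pail's wire bail about its ears (axis: the pail's y, 100 mm up), rad: 0 upright, positive leaning to the pail's +x, range -0.95 to 0.7. It has a little friction (0.018 N m), so it stays where it is left; the pail hangs under it nearly upright.
- bail_grip: Wooden grip at the top of the bail, a roller 16 mm thick and 48 mm long along the pail's y that turns freely on the wire, so the bail can swing while it is held. Origin: its centre, 62 mm from the bail's axis (162 mm over the worktop while the bail is upright and the pail stands). Its own turning about y means nothing.
- tip_handle: Wire loop at the bottom rim on the pail's -x side, fixed to the pail (its origin and axes are those of the pail). It carries a wooden bar, 36 mm long along the pail's y and 16 mm thick, its ends tapered to 10 mm flats. Pinched lightly by these two ends (20 to 25 N), the pail can turn about the bar in the fingers as it is tipped; a hard grip holds it.
- tip_grip (a point): Centre of the wooden bar of the tipping handle: 82 mm from the pail's axis on its -x side, 30 mm above the pail's underside. The pail's rim overhangs the handle's inner end, 22 mm short of this point, so a hand reaches it leaning away from the pail. Axes are those of the pail.
- pod1_mid (a point): Loose copper-coloured coffee pod, 36 mm across its flange, 28 mm high, 12 g; starts in the pail. The point lies on its axis 12 mm from the flange (about its centre).
- pod2_mid (a point): Loose copper-coloured coffee pod, 36 mm across its flange, 28 mm high, 12 g; starts in the pail. The point lies on its axis 12 mm from the flange (about its centre).
- pod3_mid (a point): Loose copper-coloured coffee pod, 36 mm across its flange, 28 mm high, 12 g; starts in the pail. The point lies on its axis 12 mm from the flange (about its centre).
- pod4_mid (a point): Loose copper-coloured coffee pod, 36 mm across its flange, 28 mm high, 12 g; starts in the pail. The point lies on its axis 12 mm from the flange (about its centre).
- pod5_mid (a point): Loose copper-coloured coffee pod, 36 mm across its flange, 28 mm high, 12 g; starts in the pail. The point lies on its axis 12 mm from the flange (about its centre).
- mug: White mug, 102 mm high, a bystander. Origin: centre of its underside.
- jam_jar: Jar of jam, 64 mm wide, 90 mm high, a bystander. Origin: centre of its underside.

How it is judged:
By the outcome, as a careful person would: the job done as asked, in the order asked, and still so for the second after the job is handed in, with the robot touching nothing.
It also fails if it takes over 72 s, if anything falls off the work surface, if the arm or the gripper's body presses on something with over 40 N, if the wrist force passes 120 N, or if a joint passes its speed limit or range.

ROBOT

A 6-joint arm with a two-finger parallel gripper is mounted at the origin on a cart in front of the work surface, level with it; the furniture and walls round the work are solid. World frame = base frame: x ahead of the robot, y to its left, z up, the work surface at z = 0. Lengths are in m, angles in rad, forces in N, time in s.
With the tool pointing down it reaches from about 0.225 to 0.875 m from the base axis. Payload 3.4 kg.
Tool frame: the origin (TCP) lies on the centre line of the jaws, within the pads' length; the fingertips stand finger_overhang ahead of it and the grasp point (between the pads) lies 6 mm ahead of it (finger_overhang is the distance from the TCP to the fingertips, in m); z points along the fingers, y is the line along which they close (so a half turn about z gives the same grasp; the last joint's range is limited). The gripper opens to 85 mm and grips with 20 to 120 N. Pads are 22 mm wide; open, the fingers measure 114 mm over their backs; the gripper's body (76 mm by 85 mm) begins 54 mm behind the grasp point. The pads swing forward as they close: fully open they stand 13 mm farther back than shut.
Start: joints at [-1.308, 0.276, 1.505, -0, 1.361, -0.121], TCP at [0.215, -0.533, 0.256] pointing down, gripper open.
Joint ranges: [-2.89, 2.89], [-0.75, 2.08], [0.22, 2.7], [-1.18, 4.32], [0.11, 2.71], [-2.7, 2.7]. Speed limits (rad/s): [2.57, 2.57, 3.14, 3.14, 3.14, 3.14].

INTERFACE

Orientations are given as [roll, pitch, yaw] about the fixed x, y, z axes, in that order (R = Rz(yaw) Ry(pitch) Rx(roll)).
In Python, from cell import * gives the robot as it stands. The module is installed in compiled form; this text tells all that it offers.
- The arm moves only by the shell command python3 -m pendant 'ROWS' [OPENING] [FORCE]. ROWS is JSON, a list of rows, each a list of 6 numbers: the shift along the tool's x, y, z scaled (see below), then the turn, a rotation vector about the tool's x, y, z scaled (see below). A call has 1 to 10 rows; each row shifts and turns the commanded pose from where the row before left it, along the tool's axes as they then stand; what a row does not reach is not made up. The controller multiplies each number of a shift by 1000 mm and each number of a turn by 90 degrees. A row lasts 1/8 s, in which the tool goes at most 62.5 mm and 10.7 degrees, less where a joint would pass 70% of its speed; a pose out of reach is approached as far as the arm can. A call with a number of a shift or a turn outside -1 to 1 is refused whole. A call with a gripper value outside its range is refused whole. OPENING is the opening, from -1 (shut) to 1 (fully open), so that 0 is half open, set as the call begins (- or left out, the last holds). The fingers move at their own pace and stop on an object; FORCE is the grip in N (left out, the last holds). Time passes only in rows, so rows that do not move let the fingers close. It gives the time, the measured TCP pose, the force, the opening and the grip force at its end, in the units of the state.
- state(): the state, without advancing time (a new reading comes with each control period).
- get_image(name): name is "scene" or "top" or "wrist"; returns a dict with "frame" (480x640x3 uint8, blue, green, red), "fx", "fy", "cx", "cy" (pixels), "xyz" and "rotation" of the camera in the world; the wrist camera has in their place "mount" (4x4, takes a point from camera to tool coordinates, whose origin is the TCP and whose axes are the flange's). Camera axes: x right, y down, z forward; pixel columns grow to the right and rows downward; lengths in m; the calibration is good to about 2 mm. The wrist camera is an equidistant fisheye: a pixel r from the principal point sees the ray r / f radians off the axis. A picture is of the moment at which its call begins: read the wrist's pose just before it. There is no depth.
- hand_in(): hands the job in; it is judged then, once.
The state is a dict: "time_s": time; "joint_positions": joint angles; "qvel": joint speeds; "joint_efforts": joint torques, N m; "tool_pos": TCP position; "orientation": TCP orientation; "contact_force": force on the tool from outside, world axes, zero at the start; "moment": the same for the moment, N m; "finger_gap": finger opening in m; "finger_force": force on a finger pad.
Only numpy, scipy, OpenCV 4.12 (cv2) and the standard library are available. Lean on these libraries where they do the work, as an engineer would, in place of code of your own. Each camera call takes 0.05 s, during which the arm holds its last target. There are 200 camera calls.

## Working session

There is one attempt and no reset: what is moved stays moved. The work goes in short steps, Python scripts to look and compute and a shell command to move; the robot and the scene stay as the last step left them, time stands still between calls to the robot, and variables do not carry over. Pictures are saved under pics/ and viewed, at most 10 in all, crops included, and the job is handed in when it is done.

```bash
mkdir -p pics; python3 - <<'E'
from cell import *
import cv2, numpy as np
s=state(); print({k:np.round(v,3).tolist() for k,v in s.items()})
try: print(finger_overhang)
except Exception as e: print(e)
for n in("scene","top"):
    g=get_image(n); cv2.imwrite(f"pics/{n}1.png",g["frame"]); np.save(f"{n}.npy",g,allow_pickle=True)
    print(n,g["fx"],g["fy"],g["cx"],g["cy"],np.round(g["xyz"],4),np.round(g["rotation"],4).tolist())
E
```

```text
{'time_s': 0.0, 'joint_positions': [-1.308, 0.277, 1.506, -0.0, 1.361, -0.121], 'qvel': [0.0, -0.001, 0.0, -0.001, 0.001, 0.001], 'joint_efforts': [-0.0, -41.678, -24.581, -0.0, 0.011, -0.0], 'tool_pos': [0.215, -0.533, 0.255], 'orientation': [-3.14, -0.0, 0.384], 'contact_force': [0.2, 0.101, 0.372], 'moment': [0.011, 0.006, -0.004], 'finger_force': 0.0, 'finger_gap': 0.085}
0.025
scene 542.9072195271555 542.9072195271555 322.1139475522103 230.3389112819789 [-0.1614  0.8768  1.1102] [-2.2987, 0.0173, -2.4442]
top 549.9625819793193 549.9625819793193 325.064421401342 231.36425661795772 [0.2945 0.088  1.442 ] [-2.9472, -0.0439, -1.577]
```

View pics/top1.png

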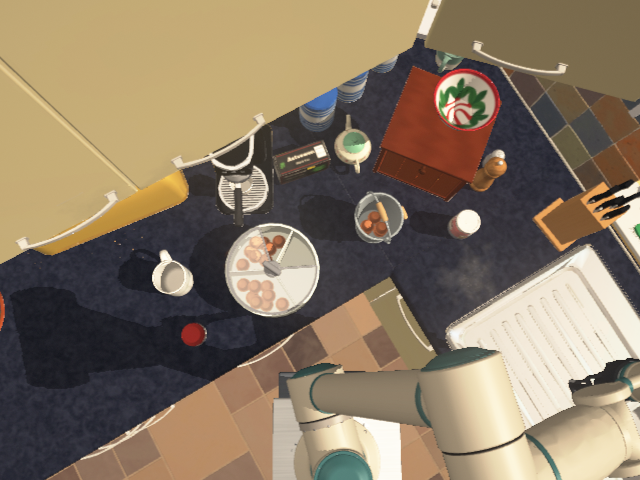

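View pics/scene1.png

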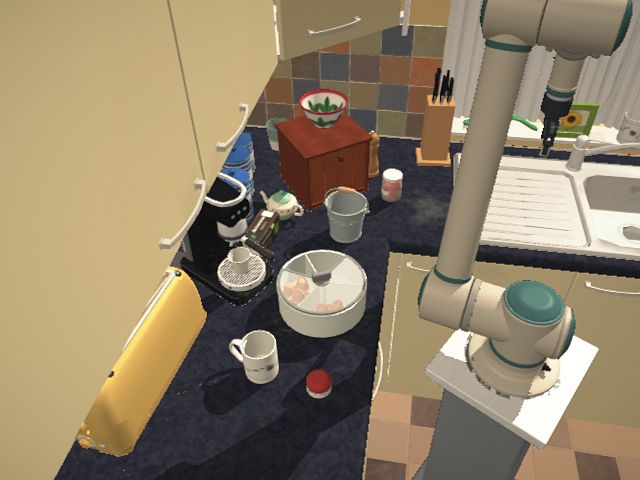

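The top view shows the carousel centred near (272,270), the pail near (379,218) with its bail grip near (383,212), the mug at (173,278) and the jar at (194,334). I'll enlarge the work area to get detail.

```bash
cat > h.py <<'E'
import numpy as np, cv2
from scipy.spatial.transform import Rotation as R
def load(n): return np.load(f"{n}.npy",allow_pickle=True).item()
def RM(r): return R.from_euler('xyz',r).as_matrix()
def ray(g,u,v):
    d=RM(g["rotation"])@np.array([(u-g["cx"])/g["fx"],(v-g["cy"])/g["fy"],1.]); return np.array(g["xyz"]),d
def onz(g,u,v,z):
    o,d=ray(g,u,v); return o+d*(z-o[2])/d[2]
def proj(g,p):
    c=RM(g["rotation"]).T@(np.array(p)-g["xyz"]); return g["fx"]*c[0]/c[2]+g["cx"],g["fy"]*c[1]/c[2]+g["cy"]
def tri(g1,p1,g2,p2):
    (a,d),(b,e)=ray(g1,*p1),ray(g2,*p2); k=np.linalg.lstsq(np.c_[d,-e],b-a,rcond=None)[0]
    x,y=a+d*k[0],b+e*k[1]; return (x+y)/2,np.linalg.norm(x-y)
E
python3 - <<'E'
from h import *
t=load("top"); s=load("scene")
cv2.imwrite("pics/topc.png",cv2.resize(t["frame"][185:335,215:415],None,fx=4,fy=4,interpolation=cv2.INTER_CUBIC))
cv2.imwrite("pics/scenec.png",cv2.resize(s["frame"][175:345,270:400],None,fx=3.5,fy=3.5,interpolation=cv2.INTER_CUBIC))
E
```

```text
(no output)
```

View pics/topc.png

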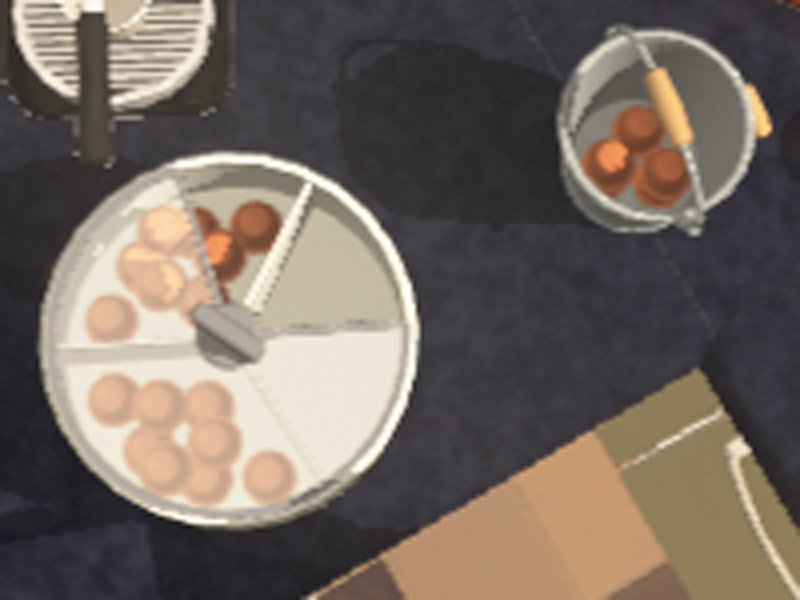

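View pics/scenec.png

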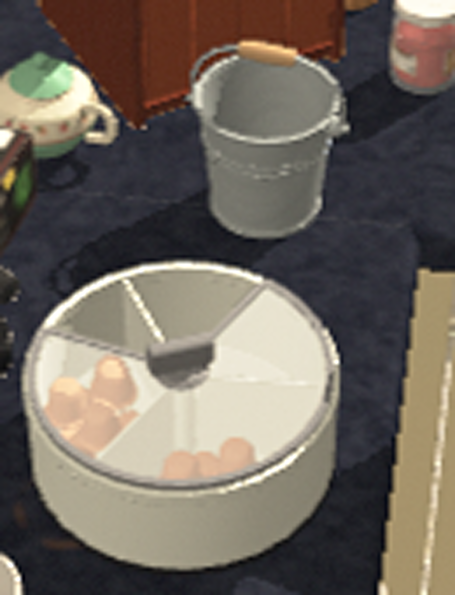

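The crops show the opening running between the lid edges at topc (183,180) and (405,325). The empty compartment lies between the partitions to (310,185) and (318,478), facing right, towards the pail. The pail's tipping bar is at (762,112), the ears at (620,35) and (690,220), and the bail grip at (668,105).

```bash
python3 - <<'E'
from h import *
from scipy.optimize import least_squares
t=load("top"); s=load("scene")
T=lambda p:(p[0]/4+215-.375,p[1]/4+185-.375); S=lambda p:(p[0]/3.5+270-.36,p[1]/3.5+175-.36)
def circ(g,f,pts,z,r):
    P=np.array([onz(g,*f(p),z)[:2] for p in pts])
    q=least_squares(lambda c:np.hypot(*(P-c).T)-r,P.mean(0)); 
    print("circle",q.x.round(4),"res mm",(q.fun*1e3).round(1)); return q.x
c=circ(t,T,[(42,340),(417,335),(230,152),(235,527),(100,205),(360,475),(370,215),(100,470)],.09,.115)
c2=circ(s,S,[(25,375),(340,375),(185,263),(70,300),(300,300)],.09,.115)
p=circ(t,T,[(558,125),(755,115),(655,30),(665,217),(590,60),(725,60)],.118,.06)
p2=circ(s,S,[(195,95),(347,95),(265,48),(270,141)],.118,.06)
def dirs(n,a,z,c):
    q=onz(t,*T(a),z)[:2]; print(n,q.round(4),"ang",np.degrees(np.arctan2(*(q-c)[::-1])).round(1),"d",np.hypot(*(q-c)).round(4))
dirs("partUR",(310,185),.088,c);dirs("partLR",(318,478),.088,c);dirs("partL",(60,352),.088,c)
dirs("lidA",(183,180),.094,c);dirs("lidB",(405,325),.094,c);dirs("hub/knob",(232,335),.12,c)
dirs("ear1",(620,35),.1,p);dirs("ear2",(692,222),.1,p);dirs("tip",(762,112),.03,p)
print("grip tri",tri(t,T((668,105)),s,S((268,52))))
print("knob tri",tri(t,T((232,332)),s,S((180,350))))
# mug, jar
print("mug",onz(t,173,272,.1),"jar",onz(t,194,334,.09),"whitejar",onz(t,465,222,.09))
for n,q in dict(red1=(413,68),red2=(376,177),red3=(447,198),tray=(395,278),edge1=(250,365)).items(): print(n,onz(t,*q,0 if n in('tray','edge1') else .2).round(3))
print("nadir",proj(t,[.2945,.088,0]))
E
```

```text
circle [0.4667 0.1574] res mm [ 0.7 -0.4  1.   1.4  1.1  1.6 -0.6 -1.7]
circle [0.4632 0.1601] res mm [ 0.2 -0.3  0.2 -0.4  0.2]
circle [ 0.5953 -0.1063] res mm [ 2.2  1.2  0.2 -1.3 -1.9 -0.4]
circle [ 0.5923 -0.1091] res mm [3.2 3.4 2.2 1.9]
partUR [0.5621 0.1094] ang -26.7 d 0.1068
partLR [0.3798 0.1036] ang -148.2 d 0.1023
partL [0.4572 0.2621] ang 95.2 d 0.1052
lidA [0.5639 0.1882] ang 17.6 d 0.102
lidB [0.473  0.0503] ang -86.6 d 0.1073
hub/knob [0.4635 0.1553] ang -146.9 d 0.0038
ear1 [ 0.6571 -0.0863] ang 18.0 d 0.0649
ear2 [ 0.5368 -0.1287] ang -159.0 d 0.0627
tip [ 0.6237 -0.1889] ang -71.0 d 0.0873
grip tri (array([ 0.59610081, -0.1071344 ,  0.1607365 ]), np.float64(0.0028056330120819865))
knob tri (array([0.46756262, 0.1563563 , 0.1071681 ]), np.float64(0.0012669525557947347))
mug [0.45740883 0.39698173 0.1       ] jar [0.30943332 0.34260435 0.09      ] whitejar [ 0.58583804 -0.32982931  0.09      ]
red1 [ 0.95  -0.188  0.2  ]
red2 [ 0.67  -0.089  0.2  ]
red3 [ 0.62  -0.256  0.2  ]
tray [ 0.453 -0.162  0.   ]
edge1 [0.232 0.216 0.   ]
nadir (np.float64(300.42039529477154), np.float64(339.68189214857966))
```

```bash
cat > plan.py <<'E'
# python3 plan.py n x y z roll pitch yaw(deg)  -> identical row, n times, from measured pose
import sys
from cell import *
from h import *
def row(p0,R0,p1,R1,n):
    w=R.from_matrix(R0.T@R1).as_rotvec()/n; D=R.from_rotvec(w).as_matrix()
    A=sum(np.linalg.matrix_power(D,k) for k in range(n)); d=np.linalg.solve(A,R0.T@(p1-p0))
    return np.r_[d,w/(np.pi/2)],np.linalg.norm(d)*1e3,np.degrees(np.linalg.norm(w))
if __name__=="__main__":
    a=[float(v) for v in sys.argv[1:]]; s=state()
    r,d,w=row(np.array(s["tool_pos"]),RM(s["orientation"]),np.array(a[1:4]),RM(np.radians(a[4:7])),int(a[0]))
    print(int(a[0]),"x",np.round(r,4).tolist(),"mm %.1f deg %.1f"%(d,w))
E
python3 plan.py 20 .466 .158 .22 180 0 55.5
```

```text
20 x [0.0316, -0.0198, 0.0018, -0.0001, -0.0, -0.0186] mm 37.3 deg 1.7
```

```bash
r='[0.0316,-0.0198,0.0018,0,0,-0.0186]'; python3 -m pendant '[[0.0316,-0.0198,0.0018,0,0,-0.0186],[0.0316,-0.0198,0.0018,0,0,-0.0186],[0.0316,-0.0198,0.0018,0,0,-0.0186],[0.0316,-0.0198,0.0018,0,0,-0.0186],[0.0316,-0.0198,0.0018,0,0,-0.0186],[0.0316,-0.0198,0.0018,0,0,-0.0186],[0.0316,-0.0198,0.0018,0,0,-0.0186],[0.0316,-0.0198,0.0018,0,0,-0.0186],[0.0316,-0.0198,0.0018,0,0,-0.0186],[0.0316,-0.0198,0.0018,0,0,-0.0186]]' 1 40
python3 -m pendant '[[0.0316,-0.0198,0.0018,0,0,-0.0186],[0.0316,-0.0198,0.0018,0,0,-0.0186],[0.0316,-0.0198,0.0018,0,0,-0.0186],[0.0316,-0.0198,0.0018,0,0,-0.0186],[0.0316,-0.0198,0.0018,0,0,-0.0186],[0.0316,-0.0198,0.0018,0,0,-0.0186],[0.0316,-0.0198,0.0018,0,0,-0.0186],[0.0316,-0.0198,0.0018,0,0,-0.0186],[0.0316,-0.0198,0.0018,0,0,-0.0186],[0.0316,-0.0198,0.0018,0,0,-0.0186],]' 1 40 || true
python3 plan.py 10 .466 .158 .133 180 0 55.5
python3 - <<'E'
from cell import *
from h import *
s=state(); g=get_image("wrist"); cv2.imwrite("pics/w1.png",g["frame"]); g["st"]=s; np.save("w1.npy",g,allow_pickle=True)
print(g["fx"],g["cx"],g["cy"],np.round(g["mount"],4).tolist(),np.round(s["joint_positions"],3))
E
```

```text
time_s: 1.35
tool_pos: [0.3923, -0.205, 0.2379]
orientation: [-3.141, 0.0, 0.677]
contact_force: [1.1, 0.3, 0.4]
finger_gap: 0.0854
finger_force: 0.0
10 x [0.0315, -0.0198, 0.0105, -0.0, 0.0, -0.0186] mm 38.6 deg 1.7
371.64829954431775 321.9729246108354 237.61682415828108 [[-0.0016, -0.9641, -0.2657, 0.0672], [1.0, -0.0014, -0.0011, 0.0001], [0.0006, -0.2657, 0.9641, -0.1182], [0.0, 0.0, 0.0, 1.0]] [-0.639  0.088  1.795  0.     1.26   0.255]invalid input: not JSON, or not a number
```

```bash
python3 -m pendant '[[0.0315,-0.0198,0.0018,0,0,-0.0186],[0.0315,-0.0198,0.0018,0,0,-0.0186],[0.0315,-0.0198,0.0018,0,0,-0.0186],[0.0315,-0.0198,0.0018,0,0,-0.0186],[0.0315,-0.0198,0.0018,0,0,-0.0186],[0.0315,-0.0198,0.0018,0,0,-0.0186],[0.0315,-0.0198,0.0018,0,0,-0.0186],[0.0315,-0.0198,0.0018,0,0,-0.0186],[0.0315,-0.0198,0.0018,0,0,-0.0186],[0.0315,-0.0198,0.0018,0,0,-0.0186]]'
python3 - <<'E'
from cell import *
from h import *
s=state(); g=get_image("wrist"); cv2.imwrite("pics/w2.png",g["frame"]); g["st"]=s; np.save("w2.npy",g,allow_pickle=True)
print(np.round(s["joint_positions"],3))
E
python3 plan.py 4 .466 .158 .133 180 0 55.5
```

```text
time_s: 2.65
tool_pos: [0.4664, 0.1579, 0.2199]
orientation: [-3.141, 0.001, 0.969]
contact_force: [0.9, 0.3, 0.4]
finger_gap: 0.0855
finger_force: 0.0
[ 0.185  0.177  1.734 -0.     1.232  0.787]
4 x [-0.001, 0.0005, 0.0217, -0.0005, -0.0006, 0.0004] mm 21.7 deg 0.1
```

View pics/w2.png

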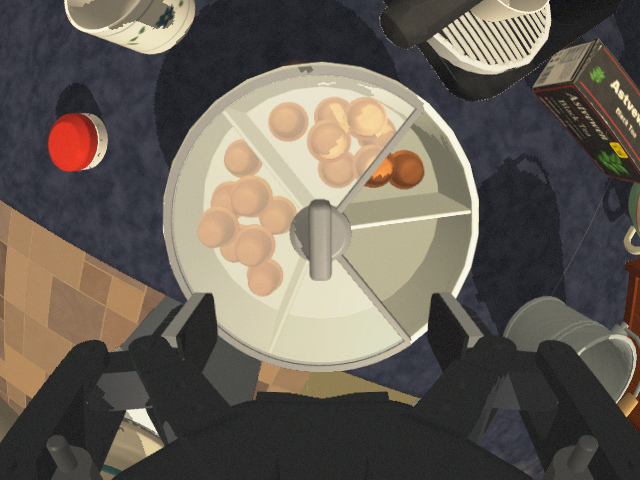

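The wrist view shows the knob bar at (320,240) lying along the finger pads as wanted. The lid edges end near (420,106) and (407,341), and the partitions at (469,212), (228,111) and (272,348).

```bash
cat >> h.py <<'E'
def wz(g,u,v,z):
    s=g["st"]; a,b=(u-g["cx"]),(v-g["cy"]); r=np.hypot(a,b)+1e-9; th=r/g["fx"]
    d=np.array([np.sin(th)*a/r,np.sin(th)*b/r,np.cos(th)]); M=np.array(g["mount"]); T=RM(s["orientation"])
    o=np.array(s["tool_pos"])+T@M[:3,3]; d=T@M[:3,:3]@d; return o+d*(z-o[2])/d[2]
E
python3 - <<'E'
from h import *
g=load("w2"); k=wz(g,320,240,.121); print("knob",k)
P=np.array([wz(g,u,v,.09)[:2] for u,v in [(165,205),(475,205),(320,63),(310,371),(200,125),(440,125)]])
from scipy.optimize import least_squares
q=least_squares(lambda c:np.hypot(*(P-c).T)-.115,[.466,.158]); print(q.x,q.fun); c=k[:2]
a=lambda u,v,z:np.degrees(np.arctan2(*(wz(g,u,v,z)[:2]-c)[::-1])).round(1)
print("parts",a(469,212,.088),a(228,111,.088),a(272,348,.088),"lid",a(420,106,.094),a(407,341,.094),"knob",a(320,203,.121),a(320,279,.121))
E
```

```text
knob [0.4685665  0.16347093 0.121     ]
[0.46517466 0.1592665 ] [-0.00119122 -0.00131447  0.00222827 -0.001268   -0.0021898  -0.00214947]
parts -28.4 93.0 -145.9 lid 17.4 -87.6 knob 55.4 -124.7
```

```bash
python3 -m pendant '[[0,0,0.0217,0,0,0],[0,0,0.0217,0,0,0],[0,0,0.0217,0,0,0],[0,0,0.0217,0,0,0],[0,0,0,0,0,0]]' && python3 -m pendant '[[0,0,0,0,0,0],[0,0,0,0,0,0],[0,0,0,0,0,0],[0,0,0,0,0,0],[0,0,0,0,0,0],[0,0,0,0,0,0]]' -1 40
```

```text
time_s: 3.32
tool_pos: [0.465, 0.1563, 0.1319]
orientation: [-3.138, 0.003, 0.968]
contact_force: [-0.3, -0.2, 0.1]
finger_gap: 0.0856
finger_force: 0.0
time_s: 4.08
tool_pos: [0.4651, 0.158, 0.1341]
orientation: [-3.138, -0.0, 0.967]
contact_force: [-3.9, 3.3, 6.1]
finger_gap: 0.0127
finger_force: 40.8
```

```bash
python3 -m pendant '[[0,0,0,0,0,0.0722],[0,0,0,0,0,0.0722],[0,0,0,0,0,0.0722],[0,0,0,0,0,0.0722],[0,0,0,0,0,0.0722],[0,0,0,0,0,0.0722],[0,0,0,0,0,0.0722],[0,0,0,0,0,0.0722],[0,0,0,0,0,0],[0,0,0,0,0,0]]' && python3 -m pendant '[[0,0,0,0,0,0],[0,0,0,0,0,0],[0,0,-0.02,0,0,0],[0,0,-0.04,0,0,0],[0,0,-0.03,0,0,0]]' 1 && python3 - <<'E'
from cell import *
from h import *
s=state(); g=get_image("wrist"); cv2.imwrite("pics/w3.png",g["frame"]); g["st"]=s; np.save("w3.npy",g,allow_pickle=True)
g=get_image("top"); np.save("top2.npy",g,allow_pickle=True)
E
```

```text
time_s: 5.32
tool_pos: [0.4636, 0.1606, 0.1341]
orientation: [-3.134, 0.005, 0.058]
contact_force: [-7.7, 11.8, 7.4]
finger_gap: 0.0124
finger_force: 41.0
time_s: 5.95
tool_pos: [0.4672, 0.1565, 0.2249]
orientation: [3.141, -0.001, 0.06]
contact_force: [0.1, -0.9, -1.0]
finger_gap: 0.085
finger_force: 0.0
```

View pics/w3.png

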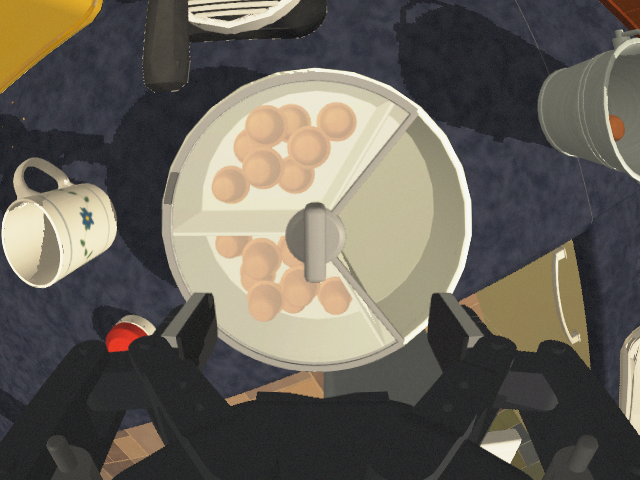

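The lid opening now sits over the empty compartment. Its edges run to (413,113) and (401,341), with both partitions just under the lid beyond them, and I'll check the centring numerically.

```bash
python3 - <<'E'
from h import *
g=load("w3")
cv2.imwrite("pics/w3c.png",np.hstack([cv2.resize(g["frame"][85:235,310:430],None,fx=3,fy=3.6),cv2.resize(g["frame"][235:385,310:430],None,fx=3,fy=3.6)]))
P=np.array([wz(g,u,v,.09)[:2] for u,v in [(164,215),(471,215),(316,69),(316,371),(200,130),(432,130)]])
from scipy.optimize import least_squares
q=least_squares(lambda c:np.hypot(*(P-c).T)-.115,[.466,.158]); print(q.x,q.fun)
k=wz(g,315,243,.121)[:2]; print("knob",k)
for c in (k,q.x):
  a=lambda u,v,z:np.degrees(np.arctan2(*(wz(g,u,v,z)[:2]-c)[::-1])).round(1)
  print("lid",a(413,113,.094),a(401,341,.094),"partL",a(174,234,.09),a(174,220,.09),"knob",np.degrees(np.arctan2(*(wz(g,315,206,.121)-wz(g,315,280,.121))[1::-1])))
E
```

```text
[0.46397268 0.16039141] [-7.13464142e-04 -6.95346300e-05  2.60524336e-03 -1.63684814e-03
 -2.50685417e-03 -3.41488145e-03]
knob [0.46949486 0.16102371]
lid -34.9 -139.6 partL 94.6 88.8 knob 3.0748131895214557
lid -33.0 -138.0 partL 91.6 85.8 knob 3.0748131895214557
```

View pics/w3c.png

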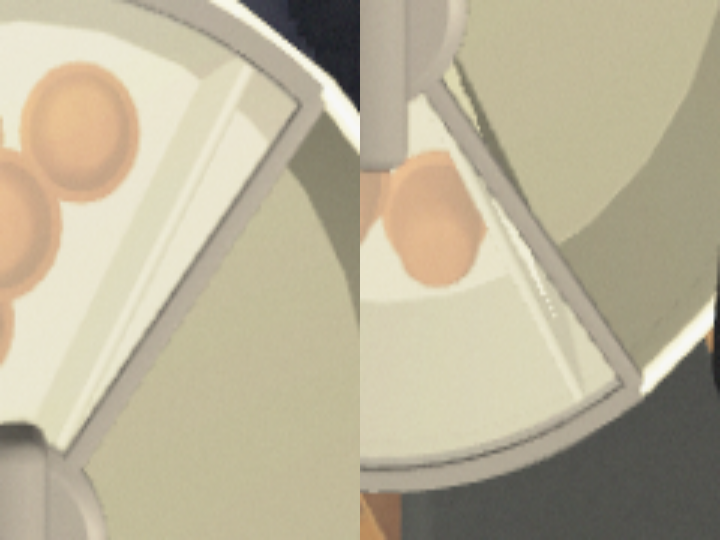

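The lid edges overhang both partitions on the outside, with the upper gap (about 24 px) slightly larger than the lower (about 20 px).

```bash
python3 - <<'E'
from h import *
g=load("w3")
for c in ([.466,.159],[.4675,.160],[.4645,.160]):
  a=lambda u,v,z:np.degrees(np.arctan2(*(wz(g,u,v,z)[:2]-c)[::-1])).round(1)
  print("lid",a(416,110.6,.094),a(403,342,.094),"parts",a(393.3,103,.088),a(383.3,345.6,.088),a(174,230,.09))
t=load("top2"); cv2.imwrite("pics/top2c.png",cv2.resize(t["frame"][215:325,215:335],None,fx=5,fy=5,interpolation=cv2.INTER_CUBIC))
E
python3 plan.py 10 .52 -.03 .30 180 0 19
```

```text
lid -33.3 -138.9 parts -25.4 -147.2 91.0
lid -34.2 -139.0 parts -26.2 -147.2 91.8
lid -33.3 -137.9 parts -25.5 -146.3 90.2
10 x [0.0017, 0.0194, -0.0073, 0.0, -0.0005, -0.0173] mm 20.8 deg 1.6
```

The lid is centred to within about 0.3°. Next I'll go over the bail grip.

```bash
python3 plan.py 10 .596 -.107 .25 180 0 19.3
```

```text
10 x [0.0077, 0.0284, -0.0023, 0.0, -0.0005, -0.0176] mm 29.5 deg 1.6
```

```bash
python3 -m pendant '[[0.0077,0.0284,-0.0023,0,0,-0.0176],[0.0077,0.0284,-0.0023,0,0,-0.0176],[0.0077,0.0284,-0.0023,0,0,-0.0176],[0.0077,0.0284,-0.0023,0,0,-0.0176],[0.0077,0.0284,-0.0023,0,0,-0.0176],[0.0077,0.0284,-0.0023,0,0,-0.0176],[0.0077,0.0284,-0.0023,0,0,-0.0176],[0.0077,0.0284,-0.0023,0,0,-0.0176],[0.0077,0.0284,-0.0023,0,0,-0.0176],[0.0077,0.0284,-0.0023,0,0,-0.0176]]' && python3 - <<'E'
from cell import *
from h import *
s=state(); g=get_image("wrist"); cv2.imwrite("pics/w4.png",g["frame"]); g["st"]=s; np.save("w4.npy",g,allow_pickle=True)
print(np.round(s["joint_positions"],3))
E
```

```text
time_s: 7.3
tool_pos: [0.5941, -0.1085, 0.2452]
orientation: [-3.141, 0.002, 0.338]
contact_force: [-0.5, 0.4, 0.6]
finger_gap: 0.0852
finger_force: 0.0
[-0.296  0.326  1.459 -0.     1.358  0.938]
```

View pics/w4.png

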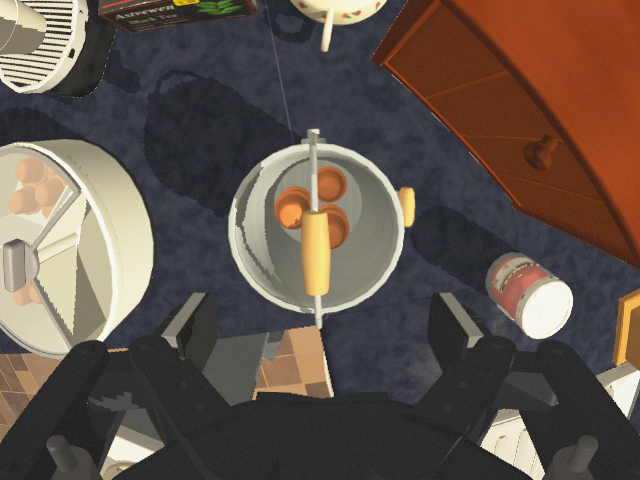

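The wrist view shows the bail grip centred at (316,253), parallel to the pads; the pail rim spans columns 229 to 406 and the tipping bar is at (408,207).

```bash
python3 - <<'E'
from h import *
from scipy.optimize import least_squares
g=load("w4")
print("grip",wz(g,316,253,.162),"ends",wz(g,314.5,212,.167),wz(g,318,295,.167))
P=np.array([wz(g,u,v,.118)[:2] for u,v in [(229,228),(406,220),(250,170),(385,175),(260,293),(375,292)]])
q=least_squares(lambda c:np.hypot(*(P-c).T)-.06,[.59,-.1]); print("pail",q.x,q.fun.round(4))
e1,e2=wz(g,315,131,.1),wz(g,320,323,.1); print("ears",e1,e2,np.degrees(np.arctan2(*(e1-e2)[1::-1])))
t=wz(g,408,207,.038); print("tip",t,np.degrees(np.arctan2(*(t[:2]-q.x)[::-1])),np.hypot(*(t[:2]-q.x)))
E
python3 plan.py 4 .5945 -.107 .168 180 0 18.5
```

```text
grip [ 0.59518766 -0.1043021   0.162     ] ends [ 0.61839574 -0.09553805  0.167     ] [ 0.57296782 -0.11324017  0.167     ]
pail [ 0.59555094 -0.10381526] [0.001  0.0021 0.0019 0.0005 0.0015 0.0013]
ears [ 0.6600163  -0.08000874  0.1       ] [ 0.52111269 -0.13201657  0.1       ] 20.526739628185144
tip [ 0.62521463 -0.17977525  0.038     ] -68.66849833024811 0.08154664744340856
4 x [-0.0001, -0.0015, 0.0193, 0.0007, -0.0, 0.0022] mm 19.4 deg 0.2
```

```bash
python3 -m pendant '[[0,-0.001,0.0193,0,0,-0.0025],[0,-0.001,0.0193,0,0,-0.0025],[0,-0.001,0.0193,0,0,-0.0025],[0,-0.001,0.0193,0,0,-0.0025],[0,0,0,0,0,0]]' && python3 -m pendant '[[0,0,0,0,0,0],[0,0,0,0,0,0],[0,0,0,0,0,0],[0,0,0,0,0,0],[0,0,0,0,0,0],[0,0,0,0,0,0]]' -1 60
```

```text
time_s: 7.98
tool_pos: [0.5911, -0.1032, 0.1668]
orientation: [-3.139, 0.005, 0.353]
contact_force: [0.3, 0.8, 0.5]
finger_gap: 0.0851
finger_force: 0.0
time_s: 8.72
tool_pos: [0.593, -0.1036, 0.1699]
orientation: [3.141, -0.001, 0.353]
contact_force: [0.7, -0.1, 4.4]
finger_gap: 0.0137
finger_force: 58.6
```

```bash
python3 -m pendant '[[0,0,-0.004,0,0,0],[0,0,-0.008,0,0,0],[0,0,-0.012,0,0,0],[0,0,-0.009,0,0,0],[0,0,-0.003,0,0,0],[0,0,0,0,0,0]]' && python3 plan.py 16 .475 -.0185 .205 180 0 3.4
```

```text
time_s: 9.48
tool_pos: [0.5929, -0.1036, 0.2056]
orientation: [3.141, -0.0, 0.353]
contact_force: [0.7, -0.5, -5.2]
finger_gap: 0.0143
finger_force: 58.5
16 x [-0.0061, -0.0068, 0.0, 0.0, -0.0, 0.0117] mm 9.1 deg 1.1
```

```bash
python3 -m pendant '[[-0.003,-0.0034,0,0,0,0.0058],[-0.0061,-0.0068,0,0,0,0.0117],[-0.0061,-0.0068,0,0,0,0.0117],[-0.0061,-0.0068,0,0,0,0.0117],[-0.0061,-0.0068,0,0,0,0.0117],[-0.0061,-0.0068,0,0,0,0.0117],[-0.0061,-0.0068,0,0,0,0.0117],[-0.0061,-0.0068,0,0,0,0.0117],[-0.0061,-0.0068,0,0,0,0.0117],[-0.0061,-0.0068,0,0,0,0.0117]]' && python3 -m pendant '[[-0.0061,-0.0068,0,0,0,0.0117],[-0.0061,-0.0068,0,0,0,0.0117],[-0.0061,-0.0068,0,0,0,0.0117],[-0.0061,-0.0068,0,0,0,0.0117],[-0.0045,-0.005,0,0,0,0.0087],[-0.003,-0.0034,0,0,0,0.0058],[-0.0016,-0.0018,0,0,0,0.003],[0,0,0,0,0,0],[0,0,0,0,0,0]]' && python3 - <<'E'
from cell import *
from h import *
g=get_image("top"); np.save("top3.npy",g,allow_pickle=True); g2=get_image("scene"); np.save("scene3.npy",g2,allow_pickle=True)
E
python3 plan.py 4 .475 -.0185 .172 180 0 3.4
```

```text
time_s: 10.72
tool_pos: [0.5191, -0.0567, 0.2053]
orientation: [-3.142, -0.0, 0.177]
contact_force: [0.4, -0.1, -5.2]
finger_gap: 0.0141
finger_force: 58.5
time_s: 11.85
tool_pos: [0.4817, -0.0248, 0.2053]
orientation: [3.141, -0.0, 0.077]
contact_force: [-0.3, -0.7, -4.0]
finger_gap: 0.0139
finger_force: 58.5
4 x [-0.0015, -0.0017, 0.0083, 0.0001, -0.0, 0.0029] mm 8.6 deg 0.3
```

```bash
python3 -m pendant '[[-0.0015,-0.0017,0.0085,0,0,0.0029],[-0.0015,-0.0017,0.0085,0,0,0.0029],[-0.0015,-0.0017,0.0085,0,0,0.0029],[-0.0015,-0.0017,0.0055,0,0,0.0029],[0,0,0.0025,0,0,0],[0,0,0.002,0,0,0],[0,0,0,0,0,0]]'
```

```text
time_s: 12.82
tool_pos: [0.475, -0.0183, 0.1699]
orientation: [3.141, -0.0, 0.059]
contact_force: [-0.4, -0.4, -4.2]
finger_gap: 0.0141
finger_force: 58.6
```

```bash
python3 -m pendant '[[0,0,0.002,0,0,0],[0,0,0.002,0,0,0],[0,0,0,0,0,0]]'; python3 -m pendant '[[0,0,0.002,0,0,0],[0,0,0,0,0,0]]'
```

```text
time_s: 13.2
tool_pos: [0.4761, -0.0198, 0.1692]
orientation: [3.137, -0.004, 0.06]
contact_force: [-5.1, -3.2, 16.6]
finger_gap: 0.0141
finger_force: 60.8
time_s: 13.45
tool_pos: [0.4766, -0.0208, 0.169]
orientation: [3.135, -0.006, 0.061]
contact_force: [-8.3, -4.1, 25.5]
finger_gap: 0.0138
finger_force: 61.9
```

```bash
python3 -m pendant '[[0,0,-0.0045,0,0,0],[0,0.006,0,0,0,0],[0,0.0063,0.001,0,0,0],[0,0.006,0.0015,0,0,0],[0,0.0058,0.0021,0,0,0],[0,0.0056,0.0027,0,0,0],[0,0.0053,0.003,0,0,0],[0,0,0,0,0,0]]' && python3 -m pendant '[[0,0,0,0,0,0],[0,0,0,0,0,0],[0,0,-0.01,0,0,0],[0,0,-0.03,0,0,0],[0,0,-0.045,0,0,0],[0,0,-0.045,0,0,0],[0,0,-0.02,0,0,0],[0,0,0,0,0,0]]' 1 25 && python3 - <<'E'
from cell import *
from h import *
s=state(); g=get_image("wrist"); cv2.imwrite("pics/w5.png",g["frame"]); g["st"]=s; np.save("w5.npy",g,allow_pickle=True)
print(np.round(s["joint_positions"],3))
E
```

```text
time_s: 14.45
tool_pos: [0.4765, -0.0534, 0.1575]
orientation: [-3.141, 0.001, 0.059]
contact_force: [0.8, 1.2, -2.9]
finger_gap: 0.0141
finger_force: 58.8
time_s: 15.45
tool_pos: [0.4778, -0.0534, 0.3104]
orientation: [3.14, -0.005, 0.059]
contact_force: [0.7, -0.1, -0.3]
finger_gap: 0.0849
finger_force: 0.0
[-0.256  0.102  1.596 -0.     1.438  1.255]
```

View pics/w5.png

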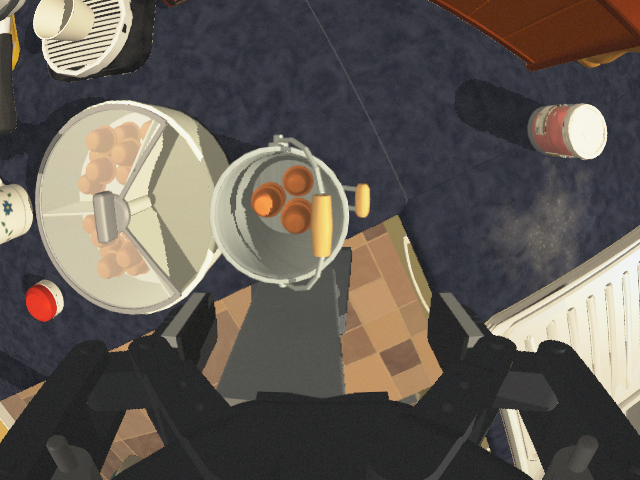

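The wrist view shows the pail upright beside the carousel at the opening. Its rim spans columns 211 to 348, the bail leans to the handle side with its grip at (321,225), and the tipping bar is at (363,200) with ends near (362,184) and (364,217).

```bash
python3 - <<'E'
from cell import *
from h import *
from scipy.optimize import least_squares
g=load("w5")
P=np.array([wz(g,u,v,.118)[:2] for u,v in [(211,215),(348,210),(232,165),(330,165),(235,262),(325,265)]])
q=least_squares(lambda c:np.hypot(*(P-c).T)-.06,[.47,-.0]); print("pail",q.x,q.fun.round(4))
e1,e2=wz(g,279,137,.1),wz(g,300,289,.1); print("ears",e1,e2,np.degrees(np.arctan2(*(e1-e2)[1::-1])))
t=wz(g,363,200,.036); print("tip",t,np.degrees(np.arctan2(*(t[:2]-q.x)[::-1])),np.hypot(*(t[:2]-q.x)))
P=np.array([wz(g,u,v,.09)[:2] for u,v in [(36,205),(140,102),(70,130),(135,314)]])
c=least_squares(lambda c:np.hypot(*(P-c).T)-.115,[.47,.15]); print("car",c.x,c.fun.round(4))
t=get_image("top"); np.save("top4.npy",t,allow_pickle=True)
f=t["frame"]; h=cv2.cvtColor(f,cv2.COLOR_BGR2HSV)
m=cv2.inRange(h,(8,90,120),(28,220,255)); m[:, :290]=0; m[:230]=0; m[330:]=0; m[:,380:]=0
n,_,st,ce=cv2.connectedComponentsWithStats(m)
print([(st[i].tolist(),ce[i].round(1).tolist()) for i in range(1,n) if st[i][4]>8])
for i in range(1,n):
    if st[i][4]>8: print(onz(t,*ce[i],.03),onz(t,*ce[i],.15))
E
```

```text
pail [ 0.47828997 -0.0166077 ] [ 0.0008 -0.0008 -0.001   0.0009 -0.0004  0.0001]
ears [ 0.5446354  -0.01188248  0.1       ] [ 0.40321226 -0.03672805  0.1       ] 9.96418328344436
tip [ 0.48246184 -0.09749047  0.036     ] -87.04735006157185 0.08099028647456716
car [0.46466513 0.1588479 ] [ 0.0041  0.003  -0.0064 -0.0022]
[([359, 255, 6, 16, 86], [361.6, 263.2]), ([326, 256, 21, 25, 273], [336.7, 267.3]), ([370, 261, 7, 12, 79], [373.0, 266.5]), ([346, 283, 34, 46, 1037], [365.2, 309.1]), ([300, 310, 34, 20, 284], [322.0, 322.0])]
[ 0.4884739  -0.07032555  0.03      ] [ 0.47199252 -0.05687345  0.15      ]
[ 0.47774375 -0.00535035  0.03      ] [0.46217425 0.00257997 0.15      ]
[ 0.47991237 -0.09993972  0.03      ] [ 0.46415858 -0.08397091  0.15      ]
[ 0.37030529 -0.07728509  0.03      ] [ 0.36386623 -0.06324154  0.15      ]
[0.33828923 0.03340702 0.03      ] [0.33457099 0.03804362 0.15      ]
```

```bash
python3 plan.py 10 .478 -.20 .25 180 0 93.4
```

```text
10 x [-0.0112, 0.0119, 0.0058, -0.0, 0.0, -0.1] mm 17.3 deg 9.0
```

```bash
python3 -m pendant '[[-0.0112,0.0119,0.0058,0,0,-0.1],[-0.0112,0.0119,0.0058,0,0,-0.1],[-0.0112,0.0119,0.0058,0,0,-0.1],[-0.0112,0.0119,0.0058,0,0,-0.1],[-0.0112,0.0119,0.0058,0,0,-0.1],[-0.0112,0.0119,0.0058,0,0,-0.1],[-0.0112,0.0119,0.0058,0,0,-0.1],[-0.0112,0.0119,0.0058,0,0,-0.1],[-0.0112,0.0119,0.0058,0,0,-0.1],[-0.0112,0.0119,0.0058,0,0,-0.1]]' && python3 plan.py 8 .478 -.20 .2 180 -45 93.4
```

```text
time_s: 16.8
tool_pos: [0.4779, -0.2005, 0.2481]
orientation: [-3.139, -0.002, 1.635]
contact_force: [-0.4, 0.3, 0.7]
finger_gap: 0.0855
finger_force: 0.0
8 x [-0.002, 0.0, 0.0058, -0.0004, 0.0624, 0.0003] mm 6.2 deg 5.6
```

```bash
python3 -m pendant '[[-0.002,0,0.0058,0,0.0624,0],[-0.002,0,0.0058,0,0.0624,0],[-0.002,0,0.0058,0,0.0624,0],[-0.002,0,0.0058,0,0.0624,0],[-0.002,0,0.0058,0,0.0624,0],[-0.002,0,0.0058,0,0.0624,0],[-0.002,0,0.0058,0,0.0624,0],[-0.002,0,0.0058,0,0.0624,0],[0,0,0,0,0,0]]' && python3 -c "
from cell import *
print(state()['joint_positions'])" && python3 plan.py 6 .4785 -.159 .091 180 -45 93.4
```

```text
time_s: 17.92
tool_pos: [0.4777, -0.2002, 0.1993]
orientation: [-3.135, -0.788, 1.624]
contact_force: [-0.1, -0.3, -0.0]
finger_gap: 0.085
finger_force: 0.0
[-0.83464064  0.51500599  1.53017147  0.46559498  1.74233263 -0.96571351]
6 x [-0.008, 0.0006, 0.0176, -0.0002, -0.0003, -0.0005] mm 19.3 deg 0.1
```

```bash
python3 -m pendant '[[-0.008,0.0006,0.0176,0,0,-0.0005],[-0.008,0.0006,0.0176,0,0,0],[-0.008,0.0006,0.0176,0,0,0],[-0.008,0.0006,0.0176,0,0,0],[-0.008,0.0006,0.0176,0,0,0],[-0.008,0.0006,0.0176,0,0,0],[0,0,0,0,0,0]]' && python3 - <<'E'
from cell import *
from h import *
s=state(); g=get_image("wrist"); g["st"]=s; np.save("w6.npy",g,allow_pickle=True); cv2.imwrite("pics/w6.png",g["frame"])
h=cv2.cvtColor(g["frame"],cv2.COLOR_BGR2HSV); m=cv2.inRange(h,(10,90,130),(28,220,255)); 
n,_,st,ce=cv2.connectedComponentsWithStats(m)
M=np.array(g["mount"]);T=RM(s["orientation"])
for i in range(1,n):
    if st[i][4]>60: print(st[i].tolist(),ce[i].round(1),wz(g,*ce[i],.033).round(4))
# predicted bar pixel
p=M[:3,:3].T@(T.T@(np.array([.481,-.0985,.03])-s["tool_pos"])-M[:3,3]); th=np.arctan2(np.hypot(*p[:2]),p[2]); print(g["cx"]+g["fx"]*th*p[0]/np.hypot(*p[:2]),g["cy"]+g["fx"]*th*p[1]/np.hypot(*p[:2]))
E
```

```text
time_s: 18.8
tool_pos: [0.4791, -0.1579, 0.0932]
orientation: [-3.14, -0.785, 1.631]
contact_force: [0.5, 0.3, 0.5]
finger_gap: 0.0854
finger_force: 0.0
[11, 0, 284, 393, 30640] [158.9 169.2] [ 0.3534 -0.0349  0.033 ]
[277, 8, 122, 39, 4238] [337.3  27.7] [0.4757 0.1665 0.033 ]
[161, 39, 9, 20, 76] [164.2  49.1] [0.2947 0.1341 0.033 ]
[629, 48, 11, 29, 175] [635.7  63.3] [0.9175 0.2363 0.033 ]
[177, 82, 8, 32, 129] [179.4  96.6] [0.3432 0.0479 0.033 ]
[313, 94, 37, 18, 505] [331.2 103.3] [0.4747 0.0372 0.033 ]
[184, 105, 12, 27, 125] [188.5 117.8] [0.361  0.0194 0.033 ]
[303, 245, 62, 28, 1528] [333.4 258.3] [ 0.482  -0.0982  0.033 ]
[0, 320, 67, 97, 3195] [ 26.5 361.7] [ 0.2915 -0.187   0.033 ]
[118, 408, 32, 24, 427] [133.3 418.3] [ 0.3803 -0.2021  0.033 ]
331.45845319354993 260.9937391841079
```

```bash
python3 plan.py 5 .4815 -.1025 .035 180 -45 93.4
```

```text
5 x [-0.0004, 0.001, 0.0162, -0.0001, 0.0002, 0.0001] mm 16.2 deg 0.0
```

```bash
python3 -m pendant '[[-0.0004,0.001,0.0162,0,0,0],[-0.0004,0.001,0.0162,0,0,0],[-0.0004,0.001,0.0162,0,0,0],[-0.0004,0.001,0.0162,0,0,0],[-0.0004,0.001,0.0162,0,0,0],[0,0,0,0,0,0]]' && python3 -m pendant '[[0,0,0,0,0,0],[0,0,0,0,0,0],[0,0,0,0,0,0],[0,0,0,0,0,0],[0,0,0,0,0,0]]' -1 25
```

```text
time_s: 19.6
tool_pos: [0.4808, -0.1018, 0.034]
orientation: [-3.14, -0.786, 1.63]
contact_force: [-0.3, -0.6, 0.4]
finger_gap: 0.0852
finger_force: 0.0
time_s: 20.23
tool_pos: [0.4818, -0.1037, 0.035]
orientation: [3.14, -0.783, 1.632]
contact_force: [0.7, -2.2, 3.5]
finger_gap: 0.0352
finger_force: 25.0
```

```bash
cat > pour.py <<'E'
# python3 pour.py rows  th1 L1 th2 L2 ... : pail tilt th, hand lean L (deg) waypoints, rows each; off = mm lift of pivot
import sys
from cell import *
from h import *
from plan import row
C=np.array([.4648,.159]); u=np.array([-.0593,.9982])
def tcp(th,L,dX=0,dZ=0):
    a=np.radians(th); X=-.115-.1363*np.cos(a)-.055*np.sin(a)+dX; Z=.09+.1363*np.sin(a)-.055*np.cos(a)+dZ
    Rt=RM(np.radians([180,-L,93.4])); b=np.r_[C+X*u,Z]; return b-.006*Rt[:,2],Rt
if __name__=="__main__":
    s=state(); p,Q=np.array(s["tool_pos"]),RM(s["orientation"]); n=int(sys.argv[1]); dX,dZ=float(sys.argv[2])/1e3,float(sys.argv[3])/1e3
    a=[float(v) for v in sys.argv[4:]]
    for th,L in zip(a[::2],a[1::2]):
        p1,Q1=tcp(th,L,dX,dZ); r,d,w=row(p,Q,p1,Q1,n); print(th,L,"%dx"%n,np.round(r,4).tolist(),"mm %.1f"%d); p,Q=p1,Q1
E
python3 pour.py 3 0 0 10 44 20 42 30 40
```

```text
10.0 44.0 3x [0.0068, -0.0005, -0.0068, 0.0002, -0.0033, 0.0002] mm 9.6
20.0 42.0 3x [0.0051, -0.0, -0.0069, 0.0, -0.0074, -0.0] mm 8.6
30.0 40.0 3x [0.006, 0.0, -0.0061, -0.0, -0.0074, -0.0] mm 8.6
```

```bash
python3 -m pendant '[[0.0068,0,-0.0068,0,-0.0033,0],[0.0068,0,-0.0068,0,-0.0033,0],[0.0068,0,-0.0068,0,-0.0033,0],[0.0051,0,-0.0069,0,-0.0074,0],[0.0051,0,-0.0069,0,-0.0074,0],[0.0051,0,-0.0069,0,-0.0074,0],[0.006,0,-0.0061,0,-0.0074,0],[0.006,0,-0.0061,0,-0.0074,0],[0.006,0,-0.0061,0,-0.0074,0],[0,0,0,0,0,0]]' && python3 pour.py 3 0 0 40 37 50 34 60 31
```

```text
time_s: 21.48
tool_pos: [0.4817, -0.1047, 0.1156]
orientation: [3.139, -0.698, 1.633]
contact_force: [0.1, -5.0, -2.6]
finger_gap: 0.035
finger_force: 25.5
40.0 37.0 3x [0.0067, -0.0004, -0.0052, 0.0002, -0.011, 0.0004] mm 8.5
50.0 34.0 3x [0.0074, 0.0, -0.0044, -0.0, -0.0111, 0.0] mm 8.6
60.0 31.0 3x [0.0079, 0.0, -0.0035, 0.0, -0.0111, -0.0] mm 8.6
```

```bash
python3 -m pendant '[[0.0067,0,-0.0052,0,-0.011,0],[0.0067,0,-0.0052,0,-0.011,0],[0.0067,0,-0.0052,0,-0.011,0],[0.0074,0,-0.0044,0,-0.0111,0],[0.0074,0,-0.0044,0,-0.0111,0],[0.0074,0,-0.0044,0,-0.0111,0],[0.0079,0,-0.0035,0,-0.0111,0],[0.0079,0,-0.0035,0,-0.0111,0],[0.0079,0,-0.0035,0,-0.0111,0],[0,0,0,0,0,0]]' && python3 pour.py 3 0 0 70 27 80 23 90 20; python3 - <<'E'
from cell import *
from h import *
g=get_image("scene"); np.save("scene4.npy",g,allow_pickle=True)
f=g["frame"]; cv2.imwrite("pics/s4.png",f)
E
```

```text
time_s: 22.72
tool_pos: [0.4796, -0.0743, 0.1858]
orientation: [3.14, -0.542, 1.632]
contact_force: [0.3, -6.1, 0.4]
finger_gap: 0.0352
finger_force: 25.9
70.0 27.0 3x [0.0083, -0.0003, -0.0025, 0.0001, -0.0149, 0.0004] mm 8.6
80.0 23.0 3x [0.0085, 0.0, -0.0017, 0.0, -0.0148, -0.0] mm 8.7
90.0 20.0 3x [0.0086, 0.0, -0.0007, 0.0, -0.0111, 0.0] mm 8.6
```

```bash
python3 -m pendant '[[0.0083,0,-0.0025,0,-0.0149,0],[0.0083,0,-0.0025,0,-0.0149,0],[0.0083,0,-0.0025,0,-0.0149,0],[0.0085,0,-0.0017,0,-0.0148,0],[0.0085,0,-0.0017,0,-0.0148,0],[0.0085,0,-0.0017,0,-0.0148,0],[0.0086,0,-0.0007,0,-0.0111,0],[0.0086,0,-0.0007,0,-0.0111,0],[0.0086,0,-0.0007,0,-0.0111,0],[0,0,0,0,0,0]]' && python3 - <<'E'
from cell import *
from h import *
g=get_image("scene"); np.save("scene5.npy",g,allow_pickle=True)
t=get_image("top"); np.save("top5.npy",t,allow_pickle=True)
a=cv2.resize(g["frame"][130:345,255:420],None,fx=2.6,fy=2.6); b=cv2.resize(t["frame"][195:330,220:400],None,fx=2,fy=2)
o=np.zeros((600,800,3),np.uint8); o[:a.shape[0],:a.shape[1]]=a; o[:b.shape[0],a.shape[1]:a.shape[1]+b.shape[1]]=b[:,:800-a.shape[1]]
cv2.imwrite("pics/m5.png",o)
E
python3 pour.py 3 0 3 100 10 110 0 120 -10 130 -20
```

```text
time_s: 24.02
tool_pos: [0.4755, -0.0117, 0.2313]
orientation: [3.141, -0.351, 1.632]
contact_force: [-0.6, -0.1, -5.1]
finger_gap: 0.0348
finger_force: 25.5
100.0 10.0 3x [0.0093, -0.0002, -0.0013, -0.0001, -0.0373, 0.0002] mm 9.4
110.0 0.0 3x [0.0089, 0.0, -0.0, 0.0, -0.037, -0.0] mm 8.9
120.0 -10.0 3x [0.0089, 0.0, -0.0, 0.0, -0.037, 0.0] mm 8.9
130.0 -20.0 3x [0.0089, 0.0, -0.0, -0.0, -0.037, 0.0] mm 8.9
```

View pics/m5.png

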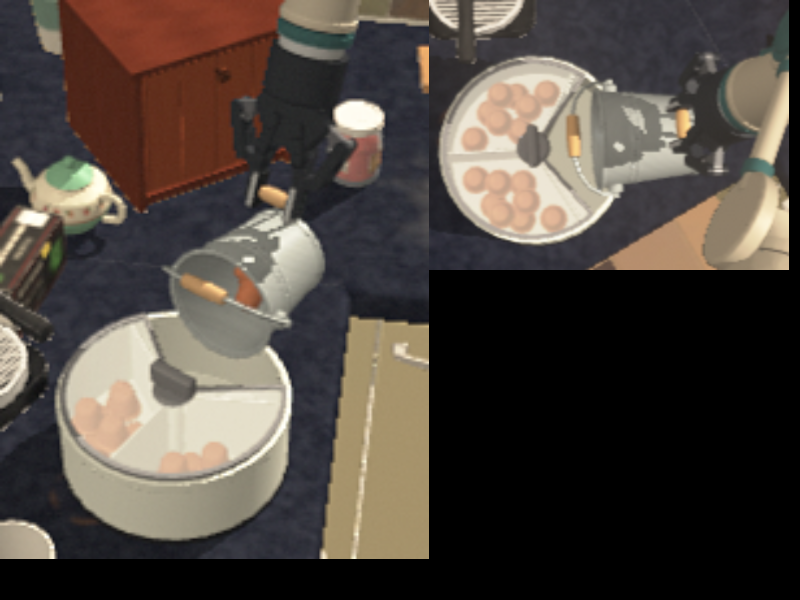

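The combined view shows the pail tipped to about horizontal with its mouth over the opening, at about (225,320) in the left panel. The pods are still inside and the bail is clear of the lower lip. I'll grip hard and turn further with the hand.

```bash
python3 -m pendant '[[0,0,0,0,0,0],[0,0,0,0,0,0],[0,0,0,0,0,0]]' -1 110 && python3 -m pendant '[[0.0093,0,-0.0013,0,-0.0373,0],[0.0093,0,-0.0013,0,-0.0373,0],[0.0093,0,-0.0013,0,-0.0373,0],[0.0089,0,0,0,-0.037,0],[0.0089,0,0,0,-0.037,0],[0.0089,0,0,0,-0.037,0],[0,0,0,0,0,0],[0,0,0,0,0,0]]' && python3 - <<'E'
from cell import *
print(state()["joint_positions"])
E
```

```text
time_s: 24.5
tool_pos: [0.476, -0.0133, 0.231]
orientation: [3.141, -0.35, 1.63]
contact_force: [0.2, -0.3, -4.9]
finger_gap: 0.032
finger_force: 109.3
time_s: 25.5
tool_pos: [0.4727, 0.0388, 0.2458]
orientation: [-3.141, -0.001, 1.631]
contact_force: [0.4, 0.2, -4.9]
finger_gap: 0.0322
finger_force: 109.5
[-6.54993426e-02  1.30336983e-01  1.72413602e+00  8.01729683e-04
  1.28736811e+00 -1.25498920e-01]
```

```bash
python3 -m pendant '[[0.0089,0,0,0,-0.037,0],[0.0089,0,0,0,-0.037,0],[0.0089,0,0,0,-0.037,0],[0.0089,0,0,0,-0.037,0],[0.0089,0,0,0,-0.037,0],[0.0089,0,0,0,-0.037,0],[0,0,0,0,0,0],[0,0,0,0,0,0]]' && python3 - <<'E'
from cell import *
from h import *
print(state()["joint_positions"])
ref=load("scene5")["frame"]; g=get_image("scene"); np.save("scene6.npy",g,allow_pickle=True); t=get_image("top"); np.save("top6.npy",t,allow_pickle=True)
for n,f in (("before",ref),("now",g["frame"])):
    h=cv2.cvtColor(f,cv2.COLOR_BGR2HSV); m=cv2.inRange(h,(3,100,60),(16,255,255)); m[:, :275]=0; m[:,385:]=0; m[:215]=0; m[345:]=0
    k,_,st,ce=cv2.connectedComponentsWithStats(m); print(n,[(st[i].tolist(),ce[i].round().tolist()) for i in range(1,k) if st[i][4]>6])
E
```

```text
time_s: 26.5
tool_pos: [0.4699, 0.0909, 0.2383]
orientation: [3.141, 0.348, 1.629]
contact_force: [-0.6, -0.4, -4.9]
finger_gap: 0.0325
finger_force: 109.6
[ 0.28189031  0.19953884  1.70898312 -0.34951733  1.32774719  0.32440139]
before [([345, 233, 10, 15, 87], [349.0, 241.0]), ([325, 235, 17, 12, 82], [332.0, 240.0])]
now [([332, 219, 8, 8, 30], [336.0, 222.0]), ([311, 267, 28, 12, 155], [324.0, 273.0])]
```

```bash
python3 -m pendant '[[0.0089,0,0,0,-0.037,0],[0.0089,0,0,0,-0.037,0],[0.0089,0,0,0,-0.037,0],[0,0,-0.008,0,0,0],[0,0,0.008,0,0,0],[0,0,-0.008,0,0,0],[0,0,0.008,0,0,0],[0,0,0,0,0,0],[0,0,0,0,0,0]]' && python3 - <<'E'
from cell import *
from h import *
s=state(); g=get_image("wrist"); g["st"]=s; np.save("w7.npy",g,allow_pickle=True)
t=get_image("scene"); np.save("scene7.npy",t,allow_pickle=True)
h=cv2.cvtColor(t["frame"],cv2.COLOR_BGR2HSV); m=cv2.inRange(h,(3,100,60),(16,255,255)); m[:, :275]=0; m[:,385:]=0; m[:215]=0; m[345:]=0
k,_,st,ce=cv2.connectedComponentsWithStats(m); print([(st[i].tolist(),ce[i].round().tolist()) for i in range(1,k) if st[i][4]>6])
# ear/bail: report grip of bail (yellowish) in scene
m=cv2.inRange(h,(12,80,120),(28,220,255)); m[:, :275]=0; m[:,385:]=0; m[:170]=0; m[345:]=0
k,_,st,ce=cv2.connectedComponentsWithStats(m); print("wood",[(st[i].tolist(),ce[i].round().tolist()) for i in range(1,k) if st[i][4]>15])
E
python3 pour.py 3 0 4 130 -20 120 -10 110 0 100 10 90 20 80 30 70 40
```

```text
time_s: 27.72
tool_pos: [0.469, 0.1152, 0.2296]
orientation: [3.137, 0.524, 1.628]
contact_force: [-0.9, 2.7, 8.4]
finger_gap: 0.0318
finger_force: 110.8
[([327, 270, 12, 9, 63], [332.0, 275.0]), ([310, 272, 17, 12, 94], [318.0, 277.0])]
wood [([310, 272, 17, 12, 104], [318.0, 277.0]), ([295, 277, 11, 20, 64], [299.0, 285.0]), ([285, 283, 7, 5, 25], [288.0, 285.0]), ([283, 289, 16, 15, 54], [290.0, 297.0]), ([379, 298, 6, 47, 145], [383.0, 327.0]), ([333, 300, 8, 8, 31], [337.0, 303.0]), ([317, 304, 17, 7, 56], [324.0, 307.0])]
130.0 -20.0 3x [-0.0085, -0.0005, 0.0006, 0.0007, 0.0371, -0.0003] mm 8.5
120.0 -10.0 3x [-0.0089, -0.0, 0.0006, 0.0, 0.037, -0.0] mm 8.9
110.0 0.0 3x [-0.0089, -0.0, 0.0006, -0.0, 0.037, -0.0] mm 8.9
100.0 10.0 3x [-0.0089, -0.0, 0.0006, -0.0, 0.037, 0.0] mm 8.9
90.0 20.0 3x [-0.0089, -0.0, 0.0006, 0.0, 0.037, 0.0] mm 8.9
80.0 30.0 3x [-0.0089, -0.0, 0.0006, -0.0, 0.037, -0.0] mm 8.9
70.0 40.0 3x [-0.0089, -0.0, 0.0006, -0.0, 0.037, 0.0] mm 8.9
```

```bash
python3 -m pendant '[[-0.0085,0,0,0,0.037,0],[-0.0085,0,0,0,0.037,0],[-0.0085,0,0,0,0.037,0],[-0.0089,0,0.0006,0,0.037,0],[-0.0089,0,0.0006,0,0.037,0],[-0.0089,0,0.0006,0,0.037,0],[-0.0089,0,0.0006,0,0.037,0],[-0.0089,0,0.0006,0,0.037,0],[-0.0089,0,0.0006,0,0.037,0],[0,0,0,0,0,0]]' && python3 -m pendant '[[-0.0089,0,0.0006,0,0.037,0],[-0.0089,0,0.0006,0,0.037,0],[-0.0089,0,0.0006,0,0.037,0],[-0.0089,0,0.0006,0,0.037,0],[-0.0089,0,0.0006,0,0.037,0],[-0.0089,0,0.0006,0,0.037,0],[0,0,0,0,0,0],[0,0,0,0,0,0]]' && python3 - <<'E'
from cell import *
from h import *
print(state()["joint_positions"])
for n in("scene","top"):
    t=get_image(n); np.save(n+"8.npy",t,allow_pickle=True)
    h=cv2.cvtColor(t["frame"],cv2.COLOR_BGR2HSV); m=cv2.inRange(h,(3,100,50),(16,255,255)); x0,x1,y0,y1=(275,385,215,345) if n=="scene" else (222,400,195,325)
    q=np.zeros_like(m); q[y0:y1,x0:x1]=m[y0:y1,x0:x1]
    k,_,st,ce=cv2.connectedComponentsWithStats(q); print(n,[(st[i].tolist(),ce[i].round().tolist(),onz(t,*ce[i],.02).round(3).tolist()) for i in range(1,k) if st[i][4]>6])
E
```

```text
time_s: 29.08
tool_pos: [0.4719, 0.0386, 0.2453]
orientation: [-3.14, 0.001, 1.627]
contact_force: [0.8, -0.3, -4.6]
finger_gap: 0.0319
finger_force: 109.7
time_s: 30.08
tool_pos: [0.4756, -0.011, 0.2349]
orientation: [-3.141, -0.348, 1.631]
contact_force: [-0.2, 0.2, -3.9]
finger_gap: 0.032
finger_force: 109.7
[-0.39584139  0.19035985  1.73006501  0.31613995  1.38897924 -0.53997621]
scene [([322, 244, 17, 11, 85], [330.0, 249.0], [0.57, -0.001, 0.02]), ([327, 269, 12, 10, 91], [333.0, 273.0], [0.5, 0.07, 0.02]), ([344, 276, 6, 3, 8], [346.0, 277.0], [0.464, 0.057, 0.02])]
top [([343, 249, 6, 14, 43], [345.0, 256.0], [0.51, -0.027, 0.02]), ([279, 254, 22, 39, 271], [288.0, 273.0], [0.463, 0.121, 0.02]), ([310, 293, 55, 32, 650], [343.0, 313.0], [0.36, -0.02, 0.02])]
```

```bash
python3 pour.py 4 0 4 80 30 67 43; python3 pour.py 3 0 0 67 43 57 44 47 45 37 45 27 45 17 45 8 45
```

```text
80.0 30.0 4x [-0.0071, -0.0002, 0.0, -0.0, 0.028, 0.0003] mm 7.1
67.0 43.0 4x [-0.0087, -0.0, 0.0005, -0.0, 0.0361, 0.0] mm 8.7
67.0 43.0 3x [-0.0215, -0.0003, 0.0027, -0.0001, 0.0854, 0.0004] mm 21.7
57.0 44.0 3x [-0.0085, -0.0, 0.001, -0.0, 0.0037, 0.0] mm 8.6
47.0 45.0 3x [-0.0083, -0.0, 0.0023, 0.0, 0.0037, -0.0] mm 8.6
37.0 45.0 3x [-0.0077, -0.0, 0.0036, 0.0, 0.0, 0.0] mm 8.5
27.0 45.0 3x [-0.007, -0.0, 0.0049, 0.0, 0.0, 0.0] mm 8.5
17.0 45.0 3x [-0.006, -0.0, 0.006, 0.0, 0.0, 0.0] mm 8.5
8.0 45.0 3x [-0.0045, 0.0, 0.0063, 0.0, 0.0, 0.0] mm 7.7
```

```bash
python3 -m pendant '[[-0.0071,0,0,0,0.028,0],[-0.0071,0,0,0,0.028,0],[-0.0071,0,0,0,0.028,0],[-0.0071,0,0,0,0.028,0],[-0.0087,0,0.0005,0,0.0361,0],[-0.0087,0,0.0005,0,0.0361,0],[-0.0087,0,0.0005,0,0.0361,0],[-0.0087,0,0.0005,0,0.0361,0],[0,0,0,0,0,0]]' && python3 -m pendant '[[0,0,0,0,0,0],[0,0,0,0,0,0],[0,0,0,0,0,0]]' -1 22 && python3 pour.py 3 0 0 57 44 47 45 37 45
```

```text
time_s: 31.3
tool_pos: [0.4793, -0.0655, 0.201]
orientation: [-3.14, -0.751, 1.629]
contact_force: [-0.6, -0.5, -3.7]
finger_gap: 0.0316
finger_force: 109.8
time_s: 31.68
tool_pos: [0.4791, -0.0643, 0.2027]
orientation: [3.14, -0.75, 1.633]
contact_force: [-0.6, 0.0, -3.9]
finger_gap: 0.0322
finger_force: 109.8
57.0 44.0 3x [-0.0093, -0.0004, 0.0022, 0.0001, 0.0037, 0.0004] mm 9.6
47.0 45.0 3x [-0.0083, -0.0, 0.0023, 0.0, 0.0037, -0.0] mm 8.6
37.0 45.0 3x [-0.0077, -0.0, 0.0036, 0.0, 0.0, 0.0] mm 8.5
```

```bash
python3 -m pendant '[[0,0,0,0,0,0],[0,0,0,0,0,0]]' -0.95 22;  python3 -m pendant '[[0,0,0,0,0,0],[0,0,0,0,0,0]]' -0.3 22
```

```text
time_s: 31.92
tool_pos: [0.4791, -0.0646, 0.2023]
orientation: [3.141, -0.751, 1.632]
contact_force: [0.8, 1.0, -3.9]
finger_gap: 0.0319
finger_force: 109.8
time_s: 32.17
tool_pos: [0.4791, -0.0647, 0.2022]
orientation: [3.141, -0.751, 1.631]
contact_force: [-0.3, -0.6, -4.2]
finger_gap: 0.0319
finger_force: 109.8
```

```bash
python3 -m pendant '[[0,0,0,0,0,0]]' -0.22 22;  python3 -m pendant '[[0,0,0,0,0,0]]' -0.19 22
```

```text
time_s: 32.3
tool_pos: [0.4791, -0.0647, 0.2022]
orientation: [3.141, -0.751, 1.631]
contact_force: [0.4, -0.8, -4.5]
finger_gap: 0.0333
finger_force: 67.6
time_s: 32.42
tool_pos: [0.479, -0.0646, 0.2022]
orientation: [3.141, -0.752, 1.631]
contact_force: [-0.6, 0.7, -3.5]
finger_gap: 0.0347
finger_force: 35.5
```

```bash
python3 -m pendant '[[-0.0093,0,0.0022,0,0.0037,0],[-0.0093,0,0.0022,0,0.0037,0],[-0.0093,0,0.0022,0,0.0037,0],[-0.0083,0,0.0023,0,0.0037,0],[-0.0083,0,0.0023,0,0.0037,0],[-0.0083,0,0.0023,0,0.0037,0],[0,0,0,0,0,0]]' -0.18 22 && python3 pour.py 3 0 0 37 45 27 45 17 45 8 45
```

```text
time_s: 33.3
tool_pos: [0.4814, -0.0943, 0.1552]
orientation: [3.14, -0.786, 1.63]
contact_force: [1.1, -4.9, 1.4]
finger_gap: 0.0354
finger_force: 25.2
37.0 45.0 3x [-0.0071, -0.0005, 0.0037, 0.0003, -0.0001, -0.0] mm 8.0
27.0 45.0 3x [-0.007, -0.0, 0.0049, 0.0, 0.0, 0.0] mm 8.5
17.0 45.0 3x [-0.006, -0.0, 0.006, 0.0, 0.0, 0.0] mm 8.5
8.0 45.0 3x [-0.0045, 0.0, 0.0063, 0.0, 0.0, 0.0] mm 7.7
```

```bash
python3 -m pendant '[[-0.0071,0,0.0037,0,0,0],[-0.0071,0,0.0037,0,0,0],[-0.0071,0,0.0037,0,0,0],[-0.007,0,0.0049,0,0,0],[-0.007,0,0.0049,0,0,0],[-0.007,0,0.0049,0,0,0],[0,0,0,0,0,0]]' -1 22 && python3 pour.py 3 0 0 17 45 8 45 0 45
```

```text
time_s: 34.17
tool_pos: [0.4815, -0.1048, 0.1071]
orientation: [-3.141, -0.787, 1.63]
contact_force: [1.0, -2.7, -1.2]
finger_gap: 0.0355
finger_force: 25.2
17.0 45.0 3x [-0.0063, -0.0003, 0.0057, -0.0001, -0.0003, -0.0] mm 8.5
8.0 45.0 3x [-0.0045, 0.0, 0.0063, 0.0, 0.0, 0.0] mm 7.7
0.0 45.0 3x [-0.0031, 0.0, 0.0061, 0.0, 0.0, 0.0] mm 6.8
```

```bash
python3 -m pendant '[[-0.0063,0,0.0057,0,0,0],[-0.0063,0,0.0057,0,0,0],[-0.0063,0,0.0057,0,0,0],[-0.0045,0,0.0063,0,0,0],[-0.0045,0,0.0063,0,0,0],[-0.0045,0,0.0063,0,0,0],[0,0,0,0,0,0]]' && python3 plan.py 4 .4806 -.1085 .035 180 -45 93.4
```

```text
time_s: 35.05
tool_pos: [0.4812, -0.1017, 0.0589]
orientation: [-3.141, -0.788, 1.63]
contact_force: [0.3, -0.9, -0.1]
finger_gap: 0.0351
finger_force: 25.1
4 x [-0.0054, -0.0002, 0.003, -0.0001, -0.0004, -0.0] mm 6.2 deg 0.0
```

```bash
python3 -m pendant '[[-0.0054,0,0.003,0,0,0],[-0.0054,0,0.003,0,0,0],[-0.0054,0,0.003,0,0,0],[-0.0054,0,0.003,0,0,0],[0,0,0,0,0,0],[0,0,0,0,0,0]]'
```

```text
time_s: 35.8
tool_pos: [0.4819, -0.1089, 0.0369]
orientation: [3.14, -0.789, 1.632]
contact_force: [-0.8, -3.0, 8.8]
finger_gap: 0.0351
finger_force: 25.7
```

```bash
python3 - <<'E'
from cell import *
from h import *
t=get_image("top"); np.save("top9.npy",t,allow_pickle=True)
for n,t in(("before",load("top4")),("now",t)):
    h=cv2.cvtColor(t["frame"],cv2.COLOR_BGR2HSV); m=cv2.inRange(h,(2,90,40),(17,255,255)); q=np.zeros_like(m); q[195:300,222:400]=m[195:300,222:400]
    k,_,st,ce=cv2.connectedComponentsWithStats(q); print(n,[(st[i].tolist(),ce[i].round().tolist(),onz(t,*ce[i],.02).round(3).tolist()) for i in range(1,k) if st[i][4]>6])
# coarse hue map of pail interior and compartment
h=cv2.cvtColor(t["frame"],cv2.COLOR_BGR2HSV)
def ch(p): return 'o' if p[1]>110 and p[0]<17 else ('y' if p[1]>90 and 17<=p[0]<30 else ('.' if p[2]>90 else '#'))
for v in range(245,300): print(''.join(ch(h[v,u]) for u in range(270,380)))
E
```

```text
before [([359, 255, 6, 16, 57], [361.0, 264.0], [0.489, -0.07, 0.02]), ([326, 256, 21, 25, 293], [337.0, 267.0], [0.479, -0.006, 0.02]), ([370, 260, 7, 13, 57], [373.0, 266.0], [0.482, -0.1, 0.02]), ([353, 293, 15, 7, 69], [360.0, 297.0], [0.402, -0.067, 0.02])]
now [([354, 250, 8, 21, 89], [357.0, 259.0], [0.501, -0.06, 0.02]), ([300, 254, 14, 14, 114], [306.0, 261.0], [0.496, 0.075, 0.02]), ([374, 259, 6, 13, 64], [377.0, 265.0], [0.484, -0.111, 0.02]), ([279, 263, 22, 30, 294], [289.0, 278.0], [0.451, 0.118, 0.02]), ([301, 271, 14, 15, 133], [308.0, 278.0], [0.452, 0.069, 0.02]), ([351, 293, 17, 7, 71], [360.0, 297.0], [0.402, -0.066, 0.02])]
...........................................##################...............########.............#############
............................................################..............###########............#############
............................................################............#############..............###########
.............................................##############............############................###########
..
[... 4958 characters left out ...]
##############....yyyyyyyyyy......
...........................................##############################################.o.o.yyyyyyyyy.......
..........................................#############################################..ooooo.yyyyyyy........
..........................................############################################ooooooooo.yyyyy.........
.........................................###########################################.o.oooooooo.yyyy..........
.........................................##########################################oo.oooooooooo.yy...........
........................................#########################################.oooooooooooooo.y............
```

```bash
python3 -m pendant '[[0.0004,0,-0.0004,0,0,0],[-0.0053,0,-0.0053,0,0,0],[-0.0053,0,-0.0053,0,0,0],[-0.0053,0,-0.0053,0,0,0],[-0.0053,0,-0.0053,0,0,0],[-0.0053,0,-0.0053,0,0,0],[-0.0053,0,-0.0053,0,0,0],[-0.0053,0,-0.0053,0,0,0],[0,0,0,0,0,0]]' && python3 -m pendant '[[0,0,0,0,0,0],[0,0,0,0,0,0],[0,0,0,0,0,0],[0,0,-0.02,0,0,0],[0,0,-0.04,0,0,0],[0,0,-0.05,0,0,0],[0,0,-0.04,0,0,0],[0,0,0,0,0,0]]' 1 && python3 plan.py 10 .47 -.03 .31 180 0 93.4
```

```text
time_s: 36.98
tool_pos: [0.4852, -0.1629, 0.0361]
orientation: [3.14, -0.785, 1.631]
contact_force: [-0.9, -0.5, 7.0]
finger_gap: 0.035
finger_force: 25.6
time_s: 37.98
tool_pos: [0.4922, -0.2701, 0.1431]
orientation: [3.136, -0.781, 1.633]
contact_force: [-0.0, 0.5, 0.5]
finger_gap: 0.0858
finger_force: 0.0
10 x [0.0296, -0.0008, -0.0053, 0.0003, -0.0497, 0.0] mm 30.1 deg 4.5
```

```bash
python3 -c "
from cell import *
from h import *
from plan import row
s=state();p=np.array(s['tool_pos']);Q=RM(s['orientation']);Q1=RM(np.radians([180,0,93.4]))
print(row(p,Q,np.array([.485,-.26,.3]),Q1,6)); print(row(np.array([.485,-.26,.3]),Q1,np.array([.475,-.02,.33]),Q1,6))"
```

```text
(array([ 1.34063388e-02, -1.03896280e-03, -2.32824139e-02,  4.57080302e-04,
       -8.28620317e-02,  2.78097031e-05]), np.float64(26.88643074607285), np.float64(7.4576967330976185))
(array([ 0.04002844,  0.00070852, -0.005     ,  0.        ,  0.        ,
        0.        ]), np.float64(40.34572812303402), np.float64(0.0))
```

```bash
python3 -m pendant '[[0.0134,-0.001,-0.0233,0,-0.0829,0],[0.0134,-0.001,-0.0233,0,-0.0829,0],[0.0134,-0.001,-0.0233,0,-0.0829,0],[0.0134,-0.001,-0.0233,0,-0.0829,0],[0.0134,-0.001,-0.0233,0,-0.0829,0],[0.0134,-0.001,-0.0233,0,-0.0829,0]]' && python3 -m pendant '[[0.03,0,-0.005,0,0,0],[0.04,0,-0.005,0,0,0],[0.04,0,-0.005,0,0,0],[0.04,0,-0.005,0,0,0],[0.04,0,-0.005,0,0,0],[0.03,0,-0.005,0,0,0],[0,0,0,0,0,0]]' && python3 - <<'E'
from cell import *
from h import *
s=state(); g=get_image("wrist"); g["st"]=s; np.save("w9.npy",g,allow_pickle=True); np.save("top10.npy",get_image("top"),allow_pickle=True); np.save("scene10.npy",get_image("scene"),allow_pickle=True)
h=cv2.cvtColor(g["frame"],cv2.COLOR_BGR2HSV)
M=np.array(g["mount"]);T=RM(s["orientation"])
def px(q):
    p=M[:3,:3].T@(T.T@(np.array(q)-s["tool_pos"])-M[:3,3]); r=np.hypot(*p[:2]); th=np.arctan2(r,p[2]); return (g["cx"]+g["fx"]*th*p[0]/r,g["cy"]+g["fx"]*th*p[1]/r)
c=np.array([.4648,.159,0]); print("car",px(c+[0,0,.09]),"pailrim",px([.483,-.077,.118]),"pailbot",px([.483,-.077,.01]))
def ch(p): return 'o' if p[1]>120 and (p[0]<17) else ('y' if p[1]>90 and 17<=p[0]<30 else ('.' if p[2]>100 else '#'))
for v in range(100,420,6): print(v,''.join(ch(h[v,u]) for u in range(200,440,3)))
E
```

```text
time_s: 38.72
tool_pos: [0.484, -0.2569, 0.2985]
orientation: [-3.141, -0.002, 1.631]
contact_force: [0.5, 0.2, -0.5]
finger_gap: 0.0853
finger_force: 0.0
time_s: 39.6
tool_pos: [0.4702, -0.0363, 0.329]
orientation: [-3.14, -0.006, 1.635]
contact_force: [-0.9, 0.5, 0.5]
finger_gap: 0.0852
finger_force: 0.0
car (np.float64(329.61535653620604), np.float64(11.612481061880231)) pailrim (np.float64(333.4038833955812), np.float64(257.59062346323094)) pailbot (np.float64(330.91114607632136), np.float64(229.88482472779353))
100 ###################...............oooooooo....ooooooooooo.............##########
106 ######################...........oooooooooo....ooooooooo...........#############
112 ##########################.........ooooooo.......ooooo..........################
118 ##############################.............................#####################
124 #####################################...............############################
130 #########..#####################################################################
136 #########...####################################################
[... 3311 characters left out ...]
####################
376 ##......########################################################################
382 ####......######################################################################
388 #####......##################################################..o...#############
394 #######......##################################################......###########
400 #########.....###################################################......#########
406 ################################################################################
412 ################################################################################
418 ################################################################################
```

```bash
python3 - <<'E'
from h import *
g=load("w9"); h=cv2.cvtColor(g["frame"],cv2.COLOR_BGR2HSV)
def ch(p): return 'o' if p[1]>120 and (p[0]<17) else ('y' if p[1]>90 and 17<=p[0]<30 else ('-' if p[2]>170 else('.' if p[2]>100 else '#')))
for v in range(0,124,5): print(v,''.join(ch(h[v,u]) for u in range(220,440,2)))
a,b=load("top2")["frame"],load("top10")["frame"]
t=load("top10")
d=cv2.absdiff(a,b).max(2)
# lid/knob region difference away from the opening
A,B=a[220:320,222:272],b[220:320,222:272]; print("mean diff left half",cv2.absdiff(A,B).mean())
ys,xs=np.where(d[220:320,225:322]>40); print(len(ys))
for v in range(230,312,2): print(''.join('x' if d[v,u]>40 else '.' for u in range(225,325)))
for n in("mug","jar"):
    x,y=(173,278) if n=="mug" else (194,334); print(n,cv2.absdiff(load("top")["frame"],b)[y-25:y+25,x-25:x+25].mean())
E
```

```text
0 --.----------------------------------------..------------------------..--------------------------------------.
5 -----------------------------------------y-..------------------------..---------------------------------------
10 -.------------------------------------------..........................----------------------------------------
15 ----------------------------------------------..-----------------..-------------------------------------------
20 -.-------------------------------------------.----------------------------------------------------------------
25 ------------------------------------------.---.---..---------..---.-------------------------------------------
30 --.---------------------------------------..---------------.---------.----------------------------------------
35 --------------------------------------..------ooooo....-......----------.-------------------------------------
40 ---.-------------------------------..----ooooooooo..ooooo----.....----------.-------------y------------------.
45 ----------------------------.---.-----oooooooooooooo.ooooooooooooo-------
[... 5247 characters left out ...]
............................................x.......xxx................
......xxxxxx.xxx..x.....................................................xx.....xxx.xx...............
.......xxxxxxxxxxx.......................................................xx.xxxxxxxxx...............
.......xxxxxxxxxxxx......................................................xxxxxxxxxxxxxx.............
.......xxxxxxxxxxxx....................................................xxxxxxxxxxxxxxxx.............
.......xxxxxxxxxxxxx....................................................xxx..xxxxxxxxxxx............
........xxxxxxxxxxxxx........................................................xxxxxxxxxx.............
mug 4.3368
jar 14.7304
```

```bash
python3 - <<'E'
from h import *
b=load("top10")["frame"]
for n in("top9","top5","top8","top4"):
    d=cv2.absdiff(load(n)["frame"],load("top4")["frame"]).max(2)
    print(n); 
    for v in range(226,316,4): print(''.join('x' if d[v,u]>40 else '.' for u in range(222,325,2))) if n=="top9" else None
g=load("w9"); s=g["st"]
# lid edges: far outer corners by the dark edge line, angle using points along each edge row (cols of '.' line)
c=np.array([.4648,.159])
for u,v in [(250,75.),(262,65),(275,57),(290,45),(400,75),(392,65),(375,57),(362,45)]:
    p=wz(g,u,v,.094)[:2]; print((u,v),np.degrees(np.arctan2(*(p-c)[::-1])).round(1),np.hypot(*(p-c)).round(3))
E
```

```text
top9
....................................................
....................................................
...........x........................................
.........x..........................................
.......xx........................xx........xx.......
......x..........................x...........x......
.....x.......................................x.....x
..............................x..........xx.......xx
...x....................xx..............xxxxx....xx.
...x....................xxxx...........xxxxxxxx..xx.
...x....................xxxxxxxxxx......xxxx.....xxx
...x....................xxxxxxxxxxx..............xxx
...x.....................xxxxxxxxx........xxxxx...xx
...x.........................xxxxxxx....xxxxxxx....x
...x..........................xxxxxxxxx..xxxxx......
....x............................xxxxxxx......xx....
.....x............................xxxxx......x......
......x.............................................
....................................................
....................................................
....................................................
....................................................
....................................................
top5
top8
top4
(250, 75.0) -136.0 0.099
(262, 65) -135.8 0.084
(275, 57) -133.8 0.07
(290, 45) -132.7 0.052
(400, 75) -40.2 0.092
(392, 65) -39.1 0.08
(375, 57) -44.3 0.064
(362, 45) -45.9 0.047
```

```bash
python3 plan.py 10 .4672 .1565 .2249 180 0 3.44
```

```text
10 x [0.017, -0.0134, 0.0105, -0.0003, -0.0002, 0.1] mm 24.1 deg 9.0
```

```bash
python3 -m pendant '[[0.017,-0.0134,0.0105,0,0,0.1],[0.017,-0.0134,0.0105,0,0,0.1],[0.017,-0.0134,0.0105,0,0,0.1],[0.017,-0.0134,0.0105,0,0,0.1],[0.017,-0.0134,0.0105,0,0,0.1],[0.017,-0.0134,0.0105,0,0,0.1],[0.017,-0.0134,0.0105,0,0,0.1],[0.017,-0.0134,0.0105,0,0,0.1],[0.017,-0.0134,0.0105,0,0,0.1],[0.017,-0.0134,0.0105,0,0,0.1]]' && python3 -m pendant '[[0,0,0,0,0,0],[0,0,0,0,0,0]]' && python3 - <<'E'
from cell import *
from h import *
s=state(); g=get_image("wrist"); g["st"]=s; np.save("w10.npy",g,allow_pickle=True)
a,b=load("w3")["frame"],g["frame"]
# knob orientation: bright/dark grey mask near centre
for n,f in(("w3",a),("w10",b)):
    h=cv2.cvtColor(f,cv2.COLOR_BGR2HSV); q=h[195:300,270:365]
    m=((q[...,2]<185)&(q[...,1]<60)).astype(np.uint8)
    k,l,st,ce=cv2.connectedComponentsWithStats(m); i=1+np.argmax(st[1:,4]); print(n,st[i],ce[i])
    if n=="w10": 
        for v in range(0,150,4): print(''.join('#' if (h[v+200,u,2]<150) else('o' if h[v+200,u,1]>90 else ('+' if h[v+200,u,2]<185 and h[v+200,u,1]<50 else '.')) for u in range(160,480,3)))
E
```

```text
time_s: 41.0
tool_pos: [0.4679, 0.1563, 0.2251]
orientation: [-3.137, 0.001, 0.054]
contact_force: [-1.0, -0.2, 2.0]
finger_gap: 0.0856
finger_force: 0.0
time_s: 41.25
tool_pos: [0.4672, 0.1558, 0.2258]
orientation: [-3.137, 0.001, 0.061]
contact_force: [-0.1, -0.1, 0.1]
finger_gap: 0.0851
finger_force: 0.0
w3 [  15    0   80  105 3162] [49.40986717 46.76091082]
w10 [  15    0   80  105 2899] [48.24525699 46.34529148]
#+###....................o..................................#++oooo##...........#oooo###.......+.+......###
#+++.............................................######....#+.oooooo#............#####........+...+.....###
#+++............................................########..#++ooooooo#...................................###
#+++..........................................####+++++++++.oooooooo#.........................+.........###
#+++........................................+#####++...+.+++oooooooo#.......................+...........###
#+++.......................................+######++...+++..+oooooo#...............oooooo..+.+.....+....###
#+++..........................
[... 2725 characters left out ...]
....................++#...+........#################
#####################+......................................................++#..+......#o#################
####################+++......................................................++#.......####################
####################++++......................................................+++....######################
###+++################+++#++...................................................++..####################+++#
####++##################++++++..............................................+#+++.#####################++##
##########################++++#.+.........................................+++++############################
```

```bash
python3 -m pendant '[[0,0,-0.03,0,0,0],[0,0,-0.03,0,0,0],[0,0,0,0,0,0]]' && python3 -c "
from cell import *
print(hand_in())"
```

```text
time_s: 41.68
tool_pos: [0.4686, 0.156, 0.2889]
orientation: [-3.136, -0.007, 0.06]
contact_force: [0.7, -0.4, 0.5]
finger_gap: 0.0853
finger_force: 0.0
the job is handed in; nothing more can be done
None
```

I handed the job in at 41.7 s: camera checks show the lid opening centred over the compartment, five pods in it, and the empty pail standing about 60 mm clear of the carousel; no verdict was returned.

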